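# Close up the desktop charging box

### The arm

A 6-joint arm with a two-finger parallel gripper is mounted at the origin on the work surface. World frame = base frame: x ahead of the robot, y to its left, z up, the work surface at z = 0. Lengths are in m, angles in rad, forces in N, time in s.
With the tool pointing down it reaches from about 0.3 to 0.75 m from the base axis. Payload 8.5 kg.
Tool frame: the origin (TCP) lies between the finger pads; the fingertips stand 11 mm ahead of it and the grasp point (between the pads) lies 8 mm behind it; z points along the fingers, y is the line along which they close (so a half turn about z gives the same grasp; the last joint's range is limited). The gripper opens to 85 mm and grips with 20 to 120 N. Pads are 22 mm wide; open, the fingers measure 114 mm over their backs; the gripper's body (76 mm by 85 mm) begins 54 mm behind the grasp point. The pads swing forward as they close: fully open they stand 13 mm farther back than shut.
Start: joints at [0.996, 0.381, 1.297, -0, 1.464, -0.215], TCP at [0.194, 0.515, 0.242] pointing down, gripper open.
Joint ranges: [-3.11, 3.11], [-0.89, 2.33], [0.22, 2.48], [-1.42, 4.56], [0.17, 2.85], [-2.88, 2.88]. Speed limits (rad/s): [2.39, 2.39, 3.14, 3.14, 3.14, 3.14].

### API

Orientations are given as a 3x3 rotation matrix whose columns are the frame's x, y, z axes.
In Python, from workcell import monitor, viewer, ctrl gives the robot as it stands. The module is installed in compiled form; this text tells all that it offers.
- The arm moves only by the tool step_arm, never from a script. Its argument "increments" is a list of rows, each a list of 6 numbers: the shift along the world's x, y, z scaled (see below), then the turn, a rotation vector about the world's x, y, z scaled (see below). A call has 1 to 10 rows; each row is the pose to reach, as a shift and turn from the pose commanded when the call began; what a row does not reach only later rows make up. The controller multiplies each number of a shift by 0.2 m and each number of a turn by 45 degrees. A row lasts 1/8 s, in which the tool goes at most 62.5 mm and 10.7 degrees, less where a joint would pass 70% of its speed; a pose out of reach is approached as far as the arm can. A call with a number of a shift or a turn outside -1 to 1 is refused whole. A call with a gripper value outside its range is refused whole. "gripper" is the gripper command: -1 is shut, 1 is fully open, values between are in proportion, set as the call begins (left out, the last holds). The fingers move at their own pace and stop on an object; "newtons" is the grip in N (left out, the last holds). Time passes only in rows, so rows that repeat a pose let the fingers close. It gives the time, the measured TCP pose, the force, the opening and the grip force at its end, in the units of the state.
- monitor.state(): the state, without advancing time (a new reading comes with each control period).
- viewer.camera(name): name is "side" or "top"; returns the picture (400x640x3 uint8, blue, green, red); there is no depth.
- viewer.get_calibration(name): a dict with "camera_matrix" (3x3 intrinsics, pixels), "extrinsics" (4x4, takes a point from camera to world coordinates). Camera axes: x right, y up, looking along -z (the intrinsics and any distortion apply to the point x, -y, -z); pixel columns grow to the right and rows downward; lengths in m; the calibration is good to about 2 mm. A picture is of the moment at which its call begins. get_calibration takes no time and is no camera call.
- ctrl.close_job(): hands the job in; it is judged then, once.
The state is a dict: "clock": time; "q": joint angles; "joint_velocities": joint speeds; "effort": joint torques, N m; "position": TCP position; "tool_rot": TCP orientation; "force": force on the tool from outside, world axes, zero at the start; "torque": the same for the moment, N m; "finger_gap": finger opening in m; "grip_force": force on a finger pad.
Only numpy, scipy, OpenCV 4.12 (cv2) and the standard library are available. Lean on these libraries where they do the work, as an engineer would, in place of code of your own. Each camera call takes 0.05 s, during which the arm holds its last target. There are 200 camera calls.

### The job

Close up the charging box on the desk for the night: push both open trays fully home with the fingertips, and only then push the raised lid down on its upper face until it lies shut. Do not grasp or lift anything or touch the underside of the lid, do not pull the trays or the lid further open, and leave the eraser on the ledge and the other things on the desk where they are.

Things in the scene. Friction and masses are not known exactly. Their poses are not given: they have to be found in the camera images.
- box: white desktop charging box, fixed. Origin: centre of its underside, on the desk; x points from its front to its back, y to its left, z up. Lower bay 200 (x) x 310 (y) x 52 mm high, front at x = -100 mm, holds two trays side by side. The open-topped well on it reaches 110 mm above the desk, its front wall at x = -40 mm; the bay top in front of it is a ledge. Adapters in it stay below its rim.
- tray_left_front (a point): centre of the flat front face of the left (+y) tray, 26 mm above the desk. Grey tray, front 142 mm wide, 8 to 44 mm above the desk, solid almost to its top, no handle; slides along the box's x. When home its front face is at x = -108 mm in the box's frame (8 mm panel resting on the bay's front).
- tray_right_front (a point): the same point of the equal right (-y) tray.
- tray_left (a joint): how far the left tray stands out towards the robot (m): 0 fully home, limit 0.09. Starts 0.03 to 0.065. Slides with about 1.5 N of friction and stays where left.
- tray_right (a joint): the same for the right tray.
- lid_hinge (a point): middle of the lid's hinge axis, fixed on the box at x = 97, y = 0, z = 114 mm in the box's frame; the axis runs along the box's y.
- lid_edge (a point): middle of the lid's free edge, on the lid's upper (outer) face, 140 mm from the hinge axis. The lid is a flat white plate 140 x 304 x 8 mm, hinged along the back of the well, its mid-plane through the hinge axis; shut it lies on the well, its upper face 118 mm above the desk.
- lid (a joint): lid angle (rad): 0 shut and level, growing as it opens upward, limit 1.5. Starts 0.6 to 1.0, so its upper face looks up and to the back. A stiff friction hinge: it stays at any angle, and takes about 1 to 2 N square to the plate at the free edge to push it down.
- lid_underside (a point): middle of the lid's underside, on the thin grey liner (122 x 280 x 3 mm) , geom lid_c1, that covers it; not to be touched.
- eraser: black eraser 22 x 50 x 10 mm lying loose on the ledge, top 62 mm above the desk; origin: centre of its underside.
- earbud_case: small white case 45 x 40 x 22 mm on the desk in front of the box, between the paths of the two trays; origin: centre of its underside.
- mug: white mug, radius 40, 95 mm high, beside the box; origin: centre of its underside.
- pen_cup: empty round steel pen cup, radius 38, 100 mm high, beside the box; origin: centre of its underside.
- stapler: black stapler 130 x 36 x 45 mm beside the box; origin: centre of its underside.
- adapter: black power adapter 75 x 45 x 32 mm on the desk; origin: centre of its underside.
- mouse: white computer mouse 105 x 60 x 30 mm on the desk; origin: centre of its underside.

How it is judged:
By the outcome, as a careful person would: the job done as asked, in the order asked, and still so for the second after the job is handed in, with the robot touching nothing.
It also fails if it takes over 54 s, if anything falls off the work surface, if the arm or the gripper's body presses on something with over 40 N, if the wrist force passes 120 N, or if a joint passes its speed limit or range.

## Working session

There is one attempt and no reset: what is moved stays moved. The work goes in short steps, Python scripts to look and compute and a tool call to move; the robot and the scene stay as the last step left them, time stands still between calls to the robot, and variables do not carry over. Pictures are saved under pics/ and viewed, at most 10 in all, crops included, and the job is handed in when it is done.

Besides the shell and the picture viewer there is one more tool, called after "Emit:" by a JSON object that holds its "api" and its "payload", one argument or row to a line. step_arm: Moves the arm, as the interface text tells. Shifts and turns lie within -1 to 1; 1 stands for 0.2 m of shift or 45 degrees of turn. Its arguments: {"type":"object","properties":{"increments":{"type":"array","items":{"type":"array","items":{"type":"number","minimum":-1,"maximum":1}}},"gripper":{"type":"number"},"newtons":{"type":"number"}},"required":["increments"]}

```bash
mkdir -p pics; python3 - <<'E'
from workcell import monitor, viewer, ctrl
import cv2, numpy as np
for n in("side","top"):
    cv2.imwrite(f"pics/{n}0.png",viewer.camera(n)); c=viewer.get_calibration(n)
    print(n,{k:np.round(v,3).tolist() if not isinstance(v,str) else v for k,v in c.items()})
s=monitor.state();print(s)
E
```

```text
side {'camera_matrix': [[381.147, 0.0, 313.726], [0.0, 381.147, 199.375], [0.0, 0.0, 1.0]], 'extrinsics': [[-0.964, 0.147, -0.223, 0.273], [-0.267, -0.489, 0.83, 0.899], [0.013, 0.86, 0.511, 0.665], [0.0, 0.0, 0.0, 1.0]]}
top {'camera_matrix': [[473.8, 0.0, 318.074], [0.0, 473.8, 196.974], [0.0, 0.0, 1.0]], 'extrinsics': [[-0.017, 0.999, -0.04, 0.441], [-1.0, -0.017, -0.007, -0.017], [-0.008, 0.04, 0.999, 1.294], [0.0, 0.0, 0.0, 1.0]]}
{'clock': 0.1, 'q': array([ 9.95691259e-01,  3.81117959e-01,  1.29815388e+00,  4.69387486e-05,
        1.46362135e+00, -2.15315191e-01]), 'joint_velocities': array([-0.00015408,  0.00097838, -0.0006551 , -0.00028112, -0.00126589,
        0.00059424]), 'effort': array([ 3.43468957e-03, -4.49215043e+01, -2.31660050e+01, -1.49919642e-04,
        3.65033324e-03, -3.06921140e-05]), 'position': array([0.19350325, 0.51457082, 0.24178973]), 'tool_rot': array([[-9.35968925e-01,  3.52081829e-01, -7.46551960e-04],
       [ 3.52082472e-01,  9.35968374e-01, -1.06593877e-03],
       [ 3.23451351e-04, -1.26053342e-03, -9.99999153e-01]]), 'force': array([-0.04283905,  0.93602398,  0.10868419]), 'torque': array([-0.03534375,  0.00583399,  0.00331218]), 'grip_force': 0.0, 'finger_gap': 0.08532202209867487}
```

View pics/side0.png

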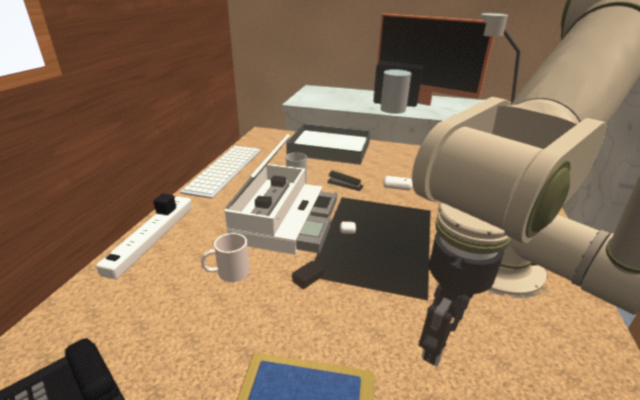

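View pics/top0.png

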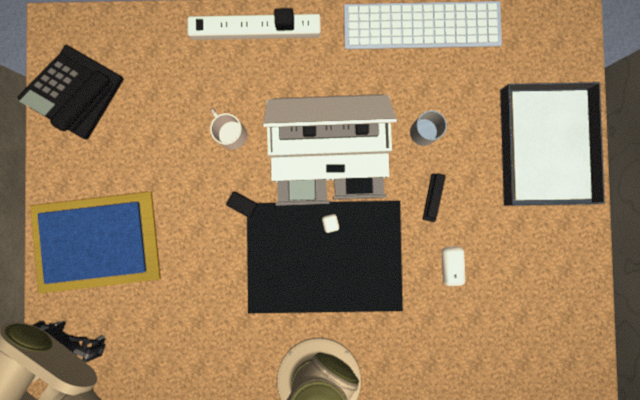

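The top view shows the box at about (265–395, 97–205), trays out below it, the earbud case at (331,224), and the lid raised with its edge around row 97–123. In the side view the lid's free edge is near (252,178)–(288,138). I'll enlarge both.

```bash
python3 - <<'E'
import cv2
a=cv2.imread("pics/top0.png")[85:240,250:410]; cv2.imwrite("pics/t1.png",cv2.resize(a,None,fx=3.75,fy=3.75,interpolation=cv2.INTER_CUBIC))
a=cv2.imread("pics/side0.png")[125:255,210:370]; cv2.imwrite("pics/s1.png",cv2.resize(a,None,fx=4.5,fy=4.5,interpolation=cv2.INTER_CUBIC))
E
```

```text
(no output)
```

View pics/t1.png

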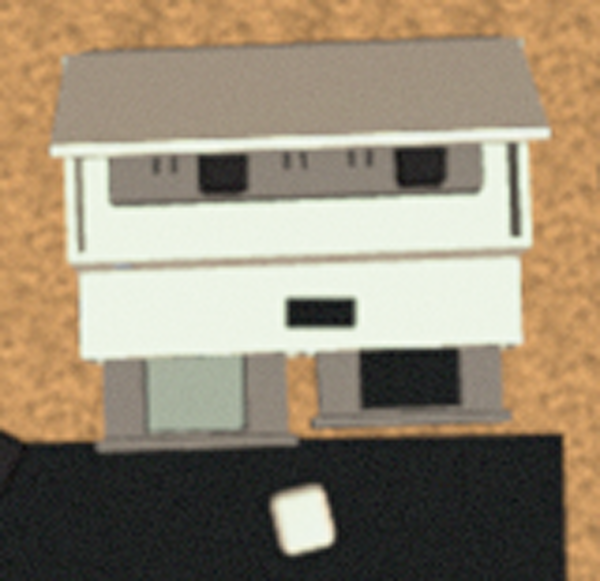

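View pics/s1.png

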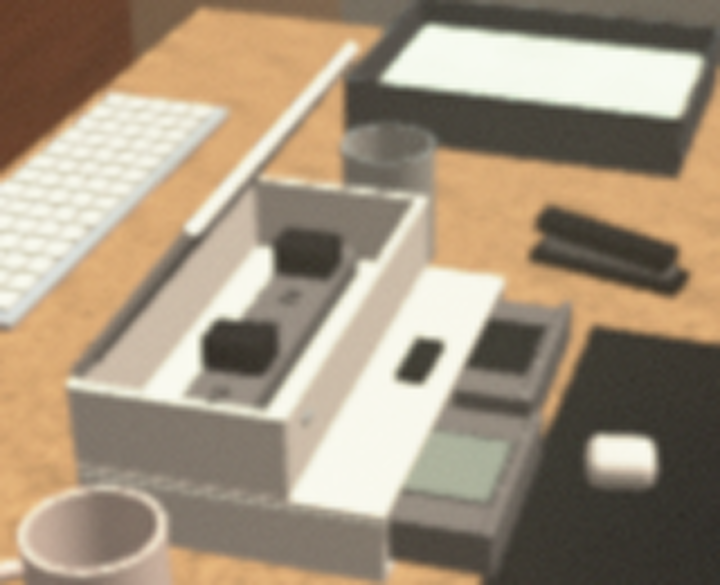

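The top crop shows the ledge front edge (82,359)–(521,346), tray front top edges (97,448)–(297,442) and (313,424)–(508,417), the lid's free edge (50,147)–(550,129), and the eraser at (320,312). The side crop shows the lid's free-edge bar from (190,232) to (352,45).

```bash
cat > h.py <<'E'
import numpy as np
from workcell import viewer
def ray(n,u,v):
    c=viewer.get_calibration(n);E=c["extrinsics"];p=np.linalg.solve(c["camera_matrix"],[u,v,1])
    return E[:3,3],E[:3,:3]@(p*[1,-1,-1])
def plane(n,u,v,z):
    o,d=ray(n,u,v);return o+d*(z-o[2])/d[2]
def T(u,v):return "top",250+(u+.5)/3.75-.5,85+(v+.5)/3.75-.5
def S(u,v):return "side",210+(u+.5)/4.5-.5,125+(v+.5)/4.5-.5
def tri(a,b):
    (o1,d1),(o2,d2)=ray(*a),ray(*b)
    t=np.linalg.lstsq(np.c_[d1,-d2],o2-o1,rcond=None)[0]
    p,q=o1+t[0]*d1,o2+t[1]*d2;return (p+q)/2,np.linalg.norm(p-q)
E
python3 - <<'E'
from h import *
np.set_printoptions(precision=4,suppress=True)
L=plane(*T(82,359),.052);R=plane(*T(521,346),.052)
y=(L-R)/np.linalg.norm(L-R); x=np.array([y[1],-y[0],0]);print("ledge",L,R,np.linalg.norm(L-R),"yaw",np.degrees(np.arctan2(x[1],x[0])))
o=(L+R)/2+.1*x;o[2]=0;print("origin",o)
B=lambda p:np.array([(p-o)@x,(p-o)@y,p[2]])
# check well front corners top and others
for nm,(u,v),z in[("wellfl",(66,265),.11),("wellfr",(530,247),.11),("tl",(97,449),.044),("tl2",(297,443),.044),("tr",(313,425),.044),("tr2",(508,418),.044),("eraser",(320,312),.062),("case",(303,520),.022)]:
    p=plane(*T(u,v),z);print(nm,p,B(p))
for nm,(u,v),z in[("S ledge fl",(390,517),.052),("ledge fr",(503,280),.052),("well fl",(287,420),.11),("well fr",(427,200),.11),("tray l top",(495,570-38),.044),("tray r",(572,305),.044)]:
    p=plane(*S(u,v),z);print(nm,p,B(p))
for a,b in[(T(50,148),S(190,232)),(T(550,130),S(352,45))]:
    p,e=tri(a,b);print("lid",p,B(p),e, "ang",np.arctan2(p[2]-.114,.097-B(p)[0]))
for a in (.6,.7,.8,.9,1.0): 
  print(a,.097-.14*np.cos(a),.114+.14*np.sin(a))
  z=.114+.14*np.sin(a); print([B(plane(*T(u,v),z)) for u,v in((50,148),(550,130))])
E
```

```text
ledge [0.5367 0.1133 0.052 ] [ 0.5405 -0.1943  0.052 ] 0.30759912623612373 yaw 0.7116858832057918
origin [ 0.6386 -0.0393  0.    ]
wellfl [0.5955 0.1171 0.11  ] [-0.0412  0.1569  0.11  ]
wellfr [ 0.6021 -0.1935  0.11  ] [-0.0384 -0.1538  0.11  ]
tl [0.4736 0.1043 0.044 ] [-0.1632  0.1457  0.044 ]
tl2 [ 0.4754 -0.0365  0.044 ] [-0.1631  0.0048  0.044 ]
tr [ 0.4879 -0.048   0.044 ] [-0.1507 -0.0068  0.044 ]
tr2 [ 0.4905 -0.1852  0.044 ] [-0.1498 -0.144   0.044 ]
eraser [ 0.5658 -0.0538  0.062 ] [-0.0729 -0.0136  0.062 ]
case [ 0.421  -0.0402  0.022 ] [-0.2176  0.0018  0.022 ]
S ledge fl [0.5297 0.1172 0.052 ] [-0.1069  0.1578  0.052 ]
ledge fr [ 0.5386 -0.1851  0.052 ] [-0.1018 -0.1446  0.052 ]
well fl [0.5919 0.1183 0.11  ] [-0.0447  0.1582  0.11  ]
well fr [ 0.5972 -0.1841  0.11  ] [-0.0432 -0.1443  0.11  ]
tray l top [0.4687 0.1034 0.044 ] [-0.1681  0.1448  0.044 ]
tray r [ 0.4841 -0.1771  0.044 ] [-0.1562 -0.1359  0.044 ]
lid [0.6499 0.1124 0.2222] [0.0132 0.1515 0.2222] 0.005130680762099036 ang 0.9121215907931911
lid [ 0.6566 -0.1912  0.2206] [ 0.0162 -0.1522  0.2206] 0.0032441847584122195 ang 0.921884638469138
0.6 -0.018546986087354972 0.19304994627530497
[array([0.0215, 0.1558, 0.193 ]), array([ 0.0233, -0.1563,  0.193 ])]
0.7 -0.010077906219828403 0.20419047621327674
[array([0.0193, 0.1545, 0.2042]), array([ 0.0211, -0.1545,  0.2042])]
0.8 -0.0005389393086031591 0.2144298527259332
[array([0.0173, 0.1533, 0.2144]), array([ 0.019 , -0.1528,  0.2144])]
0.9 0.009974604442106974 0.2236657673478477
[array([0.0154, 0.1522, 0.2237]), array([ 0.0171, -0.1513,  0.2237])]
1.0 0.021357677178460432 0.23180593787310552
[array([0.0138, 0.1512, 0.2318]), array([ 0.0155, -0.15  ,  0.2318])]
```

Emit:
{"api": "step_arm", "payload": {
  "increments": [
    [0.1, -0.18, 0, 0, 0, 0.1],
    [0.2, -0.36, 0, 0, 0, 0.2],
    [0.3, -0.54, 0, 0, 0, 0.3],
    [0.4, -0.72, 0, 0, 0, 0.4],
    [0.5, -0.9, 0, 0, 0, 0.475],
    [0.55, -1, 0, 0, 0, 0.475]
  ],
  "gripper": -1
}}

```text
clock: 0.85
position: [0.3042, 0.3133, 0.2422]
tool_rot: [[-1.0, -0.012, -0.0], [-0.012, 1.0, -0.0], [0.0, -0.0, -1.0]]
force: [-0.5, 0.0, -0.3]
finger_gap: 0.0001
grip_force: 0.0
```

Emit:
{"api": "step_arm", "payload": {
  "increments": [
    [0.1, -0.2, 0, 0, 0, 0],
    [0.2, -0.4, 0, 0, 0, 0],
    [0.3, -0.6, 0, 0, 0, 0],
    [0.4, -0.8, 0, 0, 0, 0],
    [0.5, -1, 0, 0, 0, 0],
    [0.5, -1, 0, 0, 0, 0]
  ]
}}

```text
clock: 1.6
position: [0.4046, 0.1128, 0.242]
tool_rot: [[-1.0, -0.009, -0.001], [-0.009, 1.0, -0.0], [0.001, -0.0, -1.0]]
force: [-0.1, 1.1, -0.3]
finger_gap: -0.0002
grip_force: 0.0
```

Emit:
{"api": "step_arm", "payload": {
  "increments": [
    [0.03, -0.13, -0.1, 0, 0, 0],
    [0.06, -0.26, -0.25, 0, 0, 0],
    [0.1, -0.39, -0.45, 0, 0, 0],
    [0.1, -0.39, -0.65, 0, 0, 0],
    [0.1, -0.39, -0.85, 0, 0, 0],
    [0.1, -0.39, -0.97, 0, 0, 0],
    [0.1, -0.39, -1, 0, 0, 0],
    [0.1, -0.39, -1, 0, 0, 0]
  ]
}}

```text
clock: 2.6
position: [0.4237, 0.0371, 0.0426]
tool_rot: [[-1.0, -0.014, 0.0], [-0.014, 1.0, 0.0], [-0.0, 0.0, -1.0]]
force: [0.6, -0.1, 0.0]
finger_gap: -0.0005
grip_force: 0.0
```

Emit:
{"api": "step_arm", "payload": {
  "increments": [
    [0, 0, -0.05, 0, 0, 0],
    [0.1, 0, -0.05, 0, 0, 0],
    [0.15, 0, -0.05, 0, 0, 0],
    [0.2, 0, -0.05, 0, 0, 0],
    [0.25, 0, -0.05, 0, 0, 0],
    [0.3, 0, -0.05, 0, 0, 0],
    [0.3, 0, -0.05, 0, 0, 0]
  ]
}}

```text
clock: 3.48
position: [0.4845, 0.0366, 0.0323]
tool_rot: [[-1.0, -0.013, 0.001], [-0.013, 1.0, -0.0], [-0.001, -0.0, -1.0]]
force: [0.3, 0.2, -0.3]
finger_gap: -0.0002
grip_force: 0.0
```

Emit:
{"api": "step_arm", "payload": {
  "increments": [
    [0.03, 0, 0, 0, 0, 0],
    [0.06, 0, 0, 0, 0, 0],
    [0.09, 0, 0, 0, 0, 0],
    [0.12, 0, 0, 0, 0, 0]
  ]
}}

```text
clock: 3.98
position: [0.508, 0.0368, 0.0323]
tool_rot: [[-1.0, -0.013, -0.0], [-0.013, 1.0, 0.0], [0.0, 0.0, -1.0]]
force: [-1.6, 1.1, 0.3]
finger_gap: 0.0003
grip_force: 0.8
```

```bash
python3 - <<'E'
from workcell import viewer
import cv2
a=viewer.camera("side")[125:255,210:370]; b=viewer.camera("top")[85:240,250:410]
a=cv2.resize(a,(480,390),interpolation=2);b=cv2.resize(b,(310,300),interpolation=2)
import numpy as np
c=np.zeros((390,790,3),np.uint8);c[:,:480]=a;c[:300,480:]=b;cv2.imwrite("pics/p2.png",c)
E
```

```text
(no output)
```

View pics/p2.png

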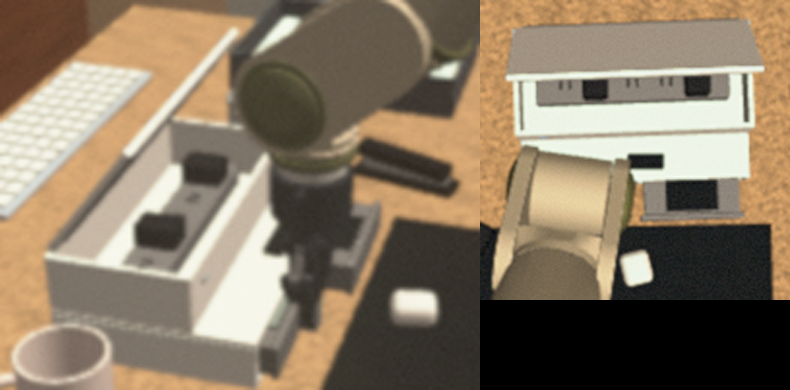

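The picture shows the fingertips at about (305,310) on the left tray's front, with the tray mostly in. The force of −1.6 N fits the sliding friction.

Emit:
{"api": "step_arm", "payload": {
  "increments": [
    [0.02, 0, 0, 0, 0, 0],
    [0.04, 0, 0, 0, 0, 0],
    [0.05, 0, 0, 0, 0, 0],
    [0.06, 0, 0, 0, 0, 0],
    [0.06, 0, 0, 0, 0, 0]
  ]
}}

```text
clock: 4.7
position: [0.5184, 0.0368, 0.0323]
tool_rot: [[-1.0, -0.014, -0.003], [-0.014, 1.0, 0.0], [0.003, 0.0, -1.0]]
force: [-7.0, -0.2, 4.1]
finger_gap: 0.0001
grip_force: 3.4
```

Emit:
{"api": "step_arm", "payload": {
  "increments": [
    [0.01, 0, 0, 0, 0, 0],
    [0.02, 0, 0, 0, 0, 0],
    [0.02, 0, 0, 0, 0, 0]
  ]
}}

```text
clock: 5.08
position: [0.5185, 0.0369, 0.0322]
tool_rot: [[-1.0, -0.014, -0.012], [-0.014, 1.0, 0.0], [0.012, 0.0, -1.0]]
force: [-23.5, -3.5, 18.4]
finger_gap: -0.0003
grip_force: 12.0
```

Emit:
{"api": "step_arm", "payload": {
  "increments": [
    [-0.1, 0, 0, 0, 0, 0],
    [-0.3, 0, 0, 0, 0, 0],
    [-0.5, 0, 0.15, 0, 0, 0],
    [-0.5, -0.1, 0.35, 0, 0, 0],
    [-0.5, -0.3, 0.35, 0, 0, 0],
    [-0.5, -0.5, 0.35, 0, 0, 0],
    [-0.45, -0.68, 0.35, 0, 0, 0],
    [-0.38, -0.77, 0.2, 0, 0, 0],
    [-0.38, -0.77, 0, 0, 0, 0],
    [-0.38, -0.77, 0, 0, 0, 0]
  ]
}}

```text
clock: 6.32
position: [0.4467, -0.117, 0.0308]
tool_rot: [[-1.0, -0.013, -0.004], [-0.013, 1.0, 0.002], [0.004, 0.002, -1.0]]
force: [-0.9, -0.2, -0.2]
finger_gap: 0.0001
grip_force: 0.0
```

Emit:
{"api": "step_arm", "payload": {
  "increments": [
    [0.05, 0, 0, 0, 0, 0],
    [0.1, 0, 0, 0, 0, 0],
    [0.15, 0, 0, 0, 0, 0],
    [0.2, 0, 0, 0, 0, 0],
    [0.25, 0, 0, 0, 0, 0],
    [0.3, 0, 0, 0, 0, 0],
    [0.33, 0, 0, 0, 0, 0],
    [0.35, 0, 0, 0, 0, 0],
    [0.37, 0, 0, 0, 0, 0],
    [0.37, 0, 0, 0, 0, 0]
  ]
}}

```text
clock: 7.58
position: [0.5214, -0.1171, 0.0322]
tool_rot: [[-1.0, -0.013, -0.001], [-0.013, 1.0, 0.0], [0.001, 0.0, -1.0]]
force: [-3.2, 1.7, 0.1]
finger_gap: -0.0002
grip_force: 1.4
```

Emit:
{"api": "step_arm", "payload": {
  "increments": [
    [0.01, 0, 0, 0, 0, 0],
    [0.02, 0, 0, 0, 0, 0],
    [0.025, 0, 0, 0, 0, 0],
    [0.025, 0, 0, 0, 0, 0]
  ]
}}

```text
clock: 8.07
position: [0.5215, -0.117, 0.0321]
tool_rot: [[-1.0, -0.014, -0.012], [-0.014, 1.0, 0.002], [0.012, 0.002, -1.0]]
force: [-26.6, -4.0, 16.6]
finger_gap: -0.0
grip_force: 13.6
```

Emit:
{"api": "step_arm", "payload": {
  "increments": [
    [-0.1, 0, 0, 0, 0, 0],
    [-0.3, 0, 0, 0, 0, 0],
    [-0.5, 0, 0.15, 0, 0, 0],
    [-0.7, 0, 0.4, 0, 0, 0],
    [-0.8, 0, 0.6, 0, 0, 0],
    [-0.8, 0, 0.8, 0, 0, 0],
    [-0.8, 0, 1, 0, 0, 0],
    [-0.8, 0, 1, 0, 0, 0]
  ]
}}

```text
clock: 9.07
position: [0.3678, -0.1181, 0.2349]
tool_rot: [[-1.0, -0.013, 0.006], [-0.013, 1.0, -0.004], [-0.006, -0.004, -1.0]]
force: [-0.7, -0.0, -0.0]
finger_gap: 0.0002
grip_force: 0.0
```

```bash
python3 - <<'E'
from workcell import viewer
import cv2
import numpy as np
a=viewer.camera("side")[125:255,210:370]; b=viewer.camera("top")[85:240,250:410]
c=np.zeros((390,790,3),np.uint8);c[:325,:400]=cv2.resize(a,(400,325),interpolation=2);c[:378,400:]=cv2.resize(b,(390,378),interpolation=2);cv2.imwrite("pics/p3.png",c)
E
```

```text
(no output)
```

View pics/p3.png

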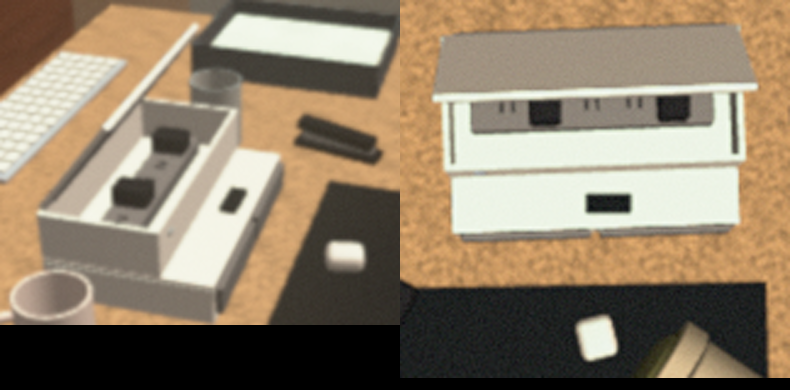

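Both trays are now home: only thin front panels show at rows 232–238. The eraser at (608,203) and the earbud case at (597,337) haven't moved. Next I'll go up and over the lid.

Emit:
{"api": "step_arm", "payload": {
  "increments": [
    [0, 0.1, 0.15, 0, 0, 0],
    [0, 0.2, 0.3, 0, 0, 0],
    [0.1, 0.3, 0.5, 0, 0, 0],
    [0.3, 0.38, 0.55, 0, 0, 0],
    [0.5, 0.38, 0.55, 0, 0, 0],
    [0.7, 0.38, 0.55, 0, 0, 0],
    [0.7, 0.38, 0.55, 0, 0, 0]
  ]
}}

```text
clock: 10.05
position: [0.5083, -0.0413, 0.3395]
tool_rot: [[-1.0, -0.014, -0.004], [-0.014, 1.0, 0.001], [0.004, 0.001, -1.0]]
force: [0.2, 0.4, -0.2]
finger_gap: -0.0001
grip_force: 0.0
```

Emit:
{"api": "step_arm", "payload": {
  "increments": [
    [0.15, 0, 0, 0, 0, 0],
    [0.3, 0, 0, 0, 0, 0],
    [0.45, 0, 0, 0, 0, 0],
    [0.6, 0, 0, 0, 0, 0],
    [0.75, 0, 0, 0, 0, 0],
    [0.9, 0, 0, 0, 0, 0],
    [0.95, 0, 0, 0, 0, 0],
    [0.95, 0, 0, 0, 0, 0]
  ]
}}

```text
clock: 11.05
position: [0.6967, -0.0415, 0.3407]
tool_rot: [[-1.0, -0.013, -0.002], [-0.013, 1.0, 0.001], [0.002, 0.001, -1.0]]
force: [-0.7, 0.6, -0.1]
finger_gap: -0.0002
grip_force: 0.0
```

Emit:
{"api": "step_arm", "payload": {
  "increments": [
    [0, 0, -0.15, 0, 0, 0],
    [0, 0, -0.3, 0, 0, 0],
    [0, 0, -0.4, 0, 0, 0],
    [0, 0, -0.48, 0, 0, 0],
    [-0.03, 0, -0.51, 0, 0, 0],
    [-0.06, 0, -0.55, 0, 0, 0],
    [-0.09, 0, -0.58, 0, 0, 0],
    [-0.09, 0, -0.58, 0, 0, 0]
  ]
}}

```text
clock: 12.05
position: [0.678, -0.0412, 0.2266]
tool_rot: [[-1.0, -0.013, -0.0], [-0.013, 1.0, 0.0], [0.0, 0.0, -1.0]]
force: [0.1, 1.1, -0.2]
finger_gap: -0.0001
grip_force: 0.0
```

Emit:
{"api": "step_arm", "payload": {
  "increments": [
    [-0.02, 0, -0.02, 0, 0, 0],
    [-0.04, 0, -0.03, 0, 0, 0],
    [-0.06, 0, -0.05, 0, 0, 0],
    [-0.09, 0, -0.07, 0, 0, 0],
    [-0.09, 0, -0.07, 0, 0, 0]
  ]
}}

```text
clock: 12.68
position: [0.66, -0.0412, 0.2119]
tool_rot: [[-1.0, -0.013, -0.002], [-0.013, 1.0, 0.0], [0.002, 0.0, -1.0]]
force: [-0.3, 0.3, 1.1]
finger_gap: 0.0003
grip_force: 0.0
```

```bash
python3 - <<'E'
from workcell import viewer
import cv2
import numpy as np
a=viewer.camera("side")[95:255,210:370]
cv2.imwrite("pics/p4.png",cv2.resize(a,(600,600),interpolation=2))
E
```

```text
(no output)
```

View pics/p4.png

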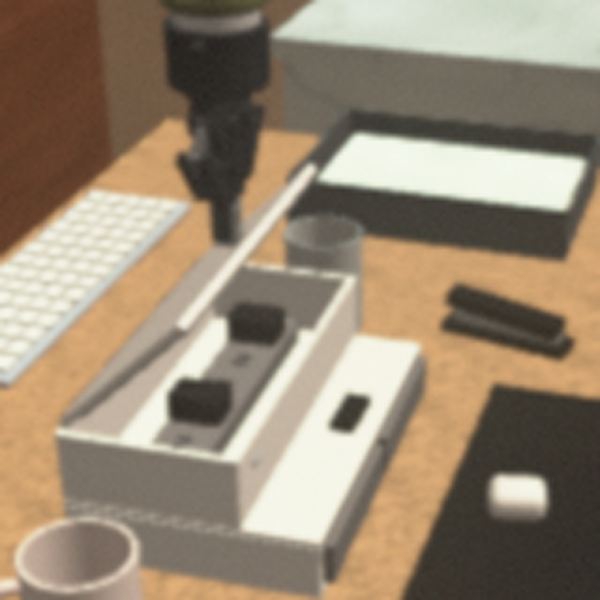

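The fingertip at about (225,238) is on the lid's upper face, and the lid edge has already come down. I'll continue along the arc.

Emit:
{"api": "step_arm", "payload": {
  "increments": [
    [-0.03, 0, -0.05, 0, 0, 0],
    [-0.06, 0, -0.1, 0, 0, 0],
    [-0.09, 0, -0.15, 0, 0, 0],
    [-0.11, 0, -0.2, 0, 0, 0],
    [-0.13, 0, -0.25, 0, 0, 0],
    [-0.14, 0, -0.3, 0, 0, 0],
    [-0.15, 0, -0.34, 0, 0, 0],
    [-0.15, 0, -0.37, 0, 0, 0],
    [-0.15, 0, -0.39, 0, 0, 0],
    [-0.15, 0, -0.39, 0, 0, 0]
  ]
}}

```text
clock: 13.98
position: [0.6307, -0.0412, 0.134]
tool_rot: [[-1.0, -0.013, -0.0], [-0.013, 1.0, 0.0], [0.0, 0.0, -1.0]]
force: [0.0, -0.5, 0.3]
finger_gap: 0.0003
grip_force: 0.0
```

Emit:
{"api": "step_arm", "payload": {
  "increments": [
    [0, 0, -0.01, 0, 0, 0],
    [0, 0, -0.02, 0, 0, 0],
    [0, 0, -0.025, 0, 0, 0],
    [0, 0, -0.03, 0, 0, 0],
    [0, 0, -0.03, 0, 0, 0]
  ]
}}

```text
clock: 14.6
position: [0.6307, -0.0412, 0.129]
tool_rot: [[-1.0, -0.013, 0.001], [-0.013, 1.0, -0.0], [-0.001, -0.0, -1.0]]
force: [-1.3, -0.4, 5.6]
finger_gap: -0.0
grip_force: 2.8
```

Emit:
{"api": "step_arm", "payload": {
  "increments": [
    [0, 0, -0.01, 0, 0, 0],
    [0, 0, -0.015, 0, 0, 0],
    [0, 0, -0.015, 0, 0, 0]
  ]
}}

```text
clock: 14.98
position: [0.6308, -0.0412, 0.1289]
tool_rot: [[-1.0, -0.014, 0.003], [-0.014, 1.0, -0.001], [-0.003, -0.001, -1.0]]
force: [-9.1, 2.3, 24.2]
finger_gap: -0.0002
grip_force: 11.8
```

Emit:
{"api": "step_arm", "payload": {
  "increments": [
    [0, 0, 0.1, 0, 0, 0],
    [0, 0, 0.3, 0, 0, 0],
    [0, 0, 0.5, 0, 0, 0],
    [0, 0, 0.7, 0, 0, 0],
    [-0.2, 0, 0.8, 0, 0, 0],
    [-0.5, 0, 0.8, 0, 0, 0],
    [-0.8, 0, 0.8, 0, 0, 0],
    [-1, 0, 0.8, 0, 0, 0],
    [-1, 0, 0.8, 0, 0, 0]
  ]
}}

```text
clock: 16.1
position: [0.4288, -0.0409, 0.2859]
tool_rot: [[-1.0, -0.013, 0.001], [-0.013, 1.0, -0.0], [-0.001, -0.0, -1.0]]
force: [0.7, 0.4, 0.3]
finger_gap: 0.0001
grip_force: 0.0
```

Emit:
{"api": "step_arm", "payload": {
  "increments": [
    [-0.2, 0, 0, 0, 0, 0],
    [-0.4, 0, 0, 0, 0, 0],
    [-0.5, 0, 0, 0, 0, 0],
    [-0.5, 0, 0, 0, 0, 0],
    [-0.5, 0, 0, 0, 0, 0]
  ]
}}

```text
clock: 16.73
position: [0.3317, -0.0415, 0.2854]
tool_rot: [[-1.0, -0.013, 0.0], [-0.013, 1.0, -0.0], [-0.0, -0.0, -1.0]]
force: [0.5, -0.1, -0.4]
finger_gap: 0.0003
grip_force: 0.0
```

```bash
python3 - <<'E'
from workcell import viewer
import cv2
import numpy as np
a=viewer.camera("side")[125:255,210:370]; b=viewer.camera("top")[85:300,200:480]
c=np.zeros((390,790,3),np.uint8);c[:325,:400]=cv2.resize(a,(400,325),interpolation=2);c[:299,400:]=cv2.resize(b,(390,299),interpolation=2);cv2.imwrite("pics/p5.png",c)
E
```

```text
(no output)
```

View pics/p5.png

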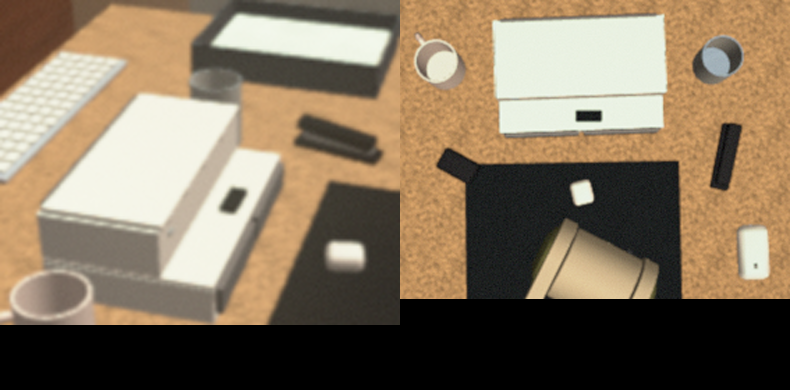

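The lid lies flat on the well with its edge at about (160,230) in the side view. Both trays are home, the other things are where they were, and the robot is clear.

```bash
python3 -c "
from workcell import ctrl
print(ctrl.close_job())"
```

```text
the job is handed in; nothing more can be done
None
```

I pushed both trays fully home, then pushed the lid down on its upper face until it lay shut; nothing else on the desk moved, and I handed the job in at about 17 s on the robot's clock.

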